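# Dock the signal lamp battery on its sloping charger shoe

## Robot

A 6-joint arm with a two-finger parallel gripper is mounted at the origin on the work surface. World frame = base frame: x ahead of the robot, y to its left, z up, the work surface at z = 0. Lengths are in m, angles in rad, forces in N, time in s.
With the tool pointing down it reaches from about 0.275 to 0.75 m from the base axis. Payload 10.2 kg.
Tool frame: the origin (TCP) lies midway between the tips of the shut fingers; the grasp point (between the pads) lies 19 mm behind it (r.grasp_offset is the distance from the TCP to the grasp point, in m); z points along the fingers, y is the line along which they close (so a half turn about z gives the same grasp; the last joint's range is limited). The gripper opens to 88 mm and grips with 3 to 60 N. Pads are 18 mm wide; open, the fingers measure 123 mm over their backs; the gripper's body (75 mm by 187 mm) begins 45 mm behind the grasp point.
Start: joints at [1.07, 0.313, 1.498, -0, 1.331, -0.223], TCP at [0.144, 0.505, 0.239] pointing down, gripper open.
Joint ranges: [-2.94, 2.94], [-0.97, 2.17], [0.19, 2.56], [-1.23, 4.37], [0.02, 3.11], [-2.88, 2.88]. Speed limits (rad/s): [2.39, 2.39, 3.01, 3.14, 3.14, 3.14].

## Interface

Orientations are given as [roll, pitch, yaw] about the fixed x, y, z axes, in that order (R = Rz(yaw) Ry(pitch) Rx(roll)).
In Python, from station import r gives the robot as it stands.
- The arm moves only by the tool move_arm, never from a script. Its argument "motion" is a list of rows, each a list of 7 numbers: the shift along the world's x, y, z normalised to -1 to 1, where 1 is 0.25 m, then the turn, a rotation vector about the world's x, y, z normalised to -1 to 1, where 1 is 180 degrees, then the closure, from 0 (fully open) to 1 (shut). A call has 1 to 10 rows; each row is the pose to reach, as a shift and turn from the pose commanded when the call began, turning the shorter way round; what a row does not reach only later rows make up. A row lasts 1/8 s, in which the tool goes at most 62.5 mm and 10.7 degrees, less where a joint would pass 70% of its speed; a pose out of reach is approached as far as the arm can. A call with a number of a shift or a turn outside -1 to 1 is refused whole. A call with a gripper value outside its range is refused whole. The fingers move at their own pace and stop on an object; "squeeze" is the grip in N (left out, the last holds). Time passes only in rows, so rows that repeat a pose let the fingers close. It gives the time, the measured TCP pose, the force, the opening and the grip force at its end, in the units of the state.
- r.sense(): the state, without advancing time (a new reading comes with each control period).
- r.camera(name): name is "scene" or "top"; returns a dict with "frame" (420x560x3 uint8, red, green, blue), "depth" (420x560 float32, m along the optical axis (not along the pixel's ray), 0 where there is no reading), "camera_matrix" (3x3 intrinsics, pixels), "k1" (the pictures are not rectified: a ray, as slopes to the right and down, at radius r is drawn at 1 + k1 r^2 times it, then the intrinsics apply), "origin" and "rotation" of the camera in the world. Camera axes: x right, y up, looking along -z (the intrinsics and any distortion apply to the point x, -y, -z); pixel columns grow to the right and rows downward; lengths in m; the calibration is good to about 2 mm. A picture is of the moment at which its call begins.
- r.job_done(): hands the job in; it is judged then, once.
The state is a dict: "time_s": time; "qpos": joint angles; "dq": joint speeds; "joint_efforts": joint torques, N m; "eef_pos": TCP position; "tool_rot": TCP orientation; "force": force on the tool from outside, world axes, zero at the start; "moment": the same for the moment, N m; "finger_gap": finger opening in m; "gripper_force": force on a finger pad.
Only numpy, scipy, OpenCV 4.12 (cv2) and the standard library are available. Lean on these libraries where they do the work, as an engineer would, in place of code of your own. Each camera call takes 0.05 s, during which the arm holds its last target. There are 200 camera calls.

## Task

Charge the signal lamp's battery: slide the orange-topped battery pack up the sloping shoe of the charger until it is fully home against the head block and the catch has sprung up behind it, then press the red locking cap all the way down. Let go and leave everything else on the table where it is.

Things in the scene. Friction and masses are not known exactly. Their poses are not given: they have to be found in the camera images.
- battery: Battery pack, orange top, black body, 0.25 to 0.5 kg, 110 x 60 x 50 mm, lying flat. Origin: centre of its underside; x along its length, y across, z out of its top. A grey flange 110 x 60 x 8 mm at the bottom carries a body 46 mm wide (y) from z = 8 to 50. Two grooves cross its top at x = +35 and -35, 16 mm wide, 8 deep. Both ends are alike: it may go on either way round.
- spent_pack: Spent pack: same shape, size and axes as the battery but with a grey top; bystander.
- shoe: Sloping floor of the charger shoe, fixed on a stand 190 x 110 mm, up to 0.21 m high, low open end towards the robot. Origin: on the floor, 85 mm above the table, where the centre of the pack's underside rests when home, the axes then parallel to the pack's (or half a turn off). x points up the 30 degree slope, y across, z square out of the floor. Flat floor: x = -120 to 78, 96 mm wide.
- shoe_mouth (a point): Middle of the mouth between the shoe's two lips, on the floor at x = 5 mm in the shoe's frame. The lips run from here to x = 55 and hold the flange down: 63 mm between side walls, lip undersides 10 mm and tops 17 mm above the floor, 52 mm between lips. Brass guides 8 mm high flare from here out to 78 mm at x = -20; small ramps at x = -7 to 5, up to 19 mm high, lead under the lips.
- shoe_stop (a point): Middle of the foot of the grey head block's face, on the floor at x = 55.5 mm in the shoe's frame: the end stop for the pack's leading end. The block is 50 mm high. The pack is laid on the floor with its leading end at or below x = -20 and slid up to here, which takes up to about 15 N.
- catch (a joint): Sprung brass catch in the shoe's floor, 30 mm wide, a wedge from x = -73 to -55 mm in the shoe's frame, crest at x = -59, standing 5 mm above the floor. 0 when up; grows (m, to 0.007) as the pack rides over it; springs back to 0 behind the pack's rear end when the pack is home.
- cap (a joint): Red locking cap over the shoe's head: travel in m along the shoe's -z, 0 raised, 0.025 fully down. Starts near 0, stays where left (6 N friction). Plate: x = 29 to 78, y = -30 to 30 in the shoe's frame; at 0 its underside is 77 and its top 87 mm above the floor, and a tongue at x = 31 to 39 hangs down to 69 mm. Down, the tongue sits in the pack's groove; it cannot if the pack is not home.
- cap_top (a point): Centre of the top of the round red knob (38 mm across, 12 mm high) on the locking cap, the place to press: at x = 53 mm in the shoe's frame, 99 mm above its floor when raised, 74 mm when down. Moves with the cap.
- tin: Brass tin, 112 x 62 x 42 mm; bystander. Origin: centre of its underside.
- logbook: Blue logbook, 120 x 80 x 24 mm; bystander. Origin: centre of its underside.
- magnifier: Black horn magnifier, 135 mm long, 12 mm high; bystander. Origin: underside, where the handle meets the ring; x along it towards the ring.
- inkwell_lid: Pewter inkwell lid, 72 mm across, 36 mm high; bystander. Origin: centre of its underside.
- protractor: Ivory-coloured round protractor, 110 mm across, 4 mm thick; bystander. Origin: centre of its underside.
- signal_lamp: Hand signal lamp, brass, 150 mm high, 60 mm across, fixed behind the charger; obstacle. Origin: centre of its underside.
- flask: Green steel flask, 60 mm across, 170 mm high, fixed behind the charger; obstacle. Origin: centre of its underside.
- mug: Blue mug, 80 mm across, 90 mm high; bystander. Origin: centre of its underside.
Not all that is in view belongs to the job. Leave any turquoise look-alike of the battery alone.

How it is judged:
On the way, in this order (a step that is already met when the one before it is completed fails the run):
1. the battery is home on the shoe with the catch up behind it (x of battery in the frame of shoe between -0.005 and 0.004 m and y of battery in the frame of shoe between -0.005 and 0.005 m and z of battery in the frame of shoe between -0.003 and 0.004 m and angle between the x axis of battery and the x axis of shoe, either way round below 0.08 rad and angle between the z axis of battery and the z axis of shoe, either way round below 0.08 rad and value of joint catch below 0.002 m), for 0.2 s.
2. the locking cap is pressed down (value of joint cap above 0.022 m), for 0.1 s.
At the end, for the whole second after the job is handed in: The orange-topped battery is at rest on the shoe, within 4 to 5 mm of home along and across the shoe, flat on its floor and aligned within 0.08 rad, the catch is up behind it (less than 2 mm down), and the locking cap is down to within 3 mm of its full 25 mm travel (all of step 1 and value of joint cap above 0.022 m and linear speed of battery below 0.02 m/s and angular speed of battery below 0.2 rad/s); the robot touches nothing.
It fails at once if a bystander (spent pack, tin, logbook, magnifier, inkwell lid, protractor or mug) is shifted by more than 25 mm (distance of any of spent_pack, tin, logbook, magnifier, inkwell_lid, protractor, mug from where it was at the start of the episode above 0.025 m).
It also fails if it takes over 50 s, if anything falls off the work surface, if the arm or the gripper's body presses on something with over 40 N, if the wrist force passes 120 N, or if a joint passes its speed limit or range.

## Working session

There is one attempt and no reset: what is moved stays moved. The work goes in short steps, Python scripts to look and compute and a tool call to move; the robot and the scene stay as the last step left them, time stands still between calls to the robot, and variables do not carry over. Pictures are saved under pics/ and viewed, at most 10 in all, crops included, and the job is handed in when it is done.

Besides the shell and the picture viewer there is one more tool, called after "Call:" as name(argument=value, ...), one argument or row to a line, values as JSON. move_arm: Moves the arm, as the interface text tells. Scaled input: -1 to 1 covers 0.25 m each way for a shift and 180 degrees each way for a turn. Its arguments: {"type":"object","properties":{"motion":{"type":"array","items":{"type":"array","items":{"type":"number","minimum":-1,"maximum":1}}},"squeeze":{"type":"number"}},"required":["motion"]}

```bash
ls; mkdir -p pics; cat > h.py <<'E'
import numpy as np, cv2
from station import r
def cloud(c):
    K=np.array(c["camera_matrix"]);k1=c["k1"];d=c["depth"]
    h,w=d.shape;u,v=np.meshgrid(np.arange(w),np.arange(h))
    p=cv2.undistortPoints(np.stack([u,v],-1).reshape(-1,1,2).astype(float),K,np.array([k1,0,0,0,0.])).reshape(h,w,2)
    P=np.stack([p[...,0]*d,-p[...,1]*d,-d],-1)
    W=P@np.array(c["rotation"]).T+np.array(c["origin"])
    W[d==0]=np.nan
    return W
E
python3 - <<'E'
from h import *
for n in("scene","top"):
    c=r.camera(n);np.savez("%s0.npz"%n,**c)
    cv2.imwrite("pics/%s0.png"%n,c["frame"][...,::-1]);print(n,c["origin"],c["k1"])
print(r.sense())
E
```

```text
pics
scene [ 1.28590497 -0.16518518  1.25873449] -0.09371650085267842
top [ 0.43908621 -0.01061457  1.47075245] 0.012606727268624256
{'time_s': 0.1, 'qpos': array([ 1.06957607e+00,  3.13377551e-01,  1.49835169e+00, -2.83227338e-06,
        1.33099769e+00, -2.23400655e-01]), 'dq': array([ 1.30842706e-03, -1.41591594e-03, -1.44966337e-03,  2.67865933e-04,
       -4.93886051e-04,  5.50709519e-05]), 'joint_efforts': array([ 3.51993527e-03, -4.02812934e+01, -2.52642632e+01,  6.96113077e-02,
        3.42422258e-02, -3.99410851e-05]), 'eef_pos': array([0.14389148, 0.50466948, 0.23823029]), 'tool_rot': array([-3.14048595e+00, -2.48613428e-04,  2.86377359e+00]), 'force': array([-0.99702728,  0.18219724, -0.12707864]), 'moment': array([ 8.69032221e-05, -1.80489597e-02,  5.57136311e-02]), 'gripper_force': 0.0, 'finger_gap': 0.08826541661718532}
```

View pics/scene0.png

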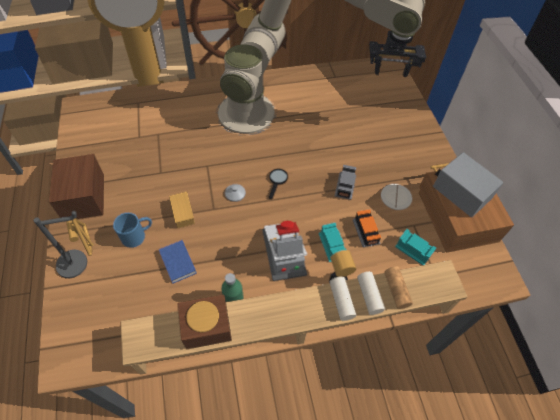

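View pics/top0.png

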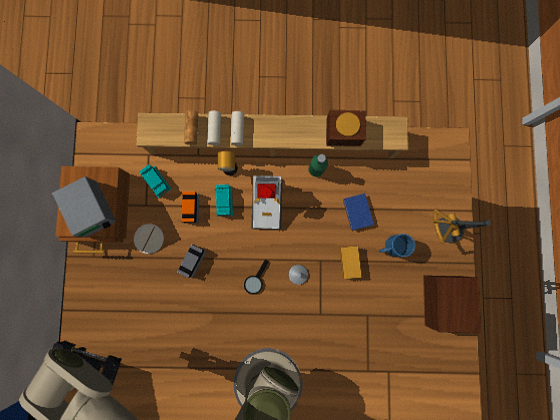

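The top view shows the orange battery at (189,207). The shoe is at (266,203) with its red cap at (266,190), the turquoise look-alikes are at (224,200) and (153,180), and the grey spent pack is at (191,261). Next I measure them.

```bash
python3 - <<'E'
from h import *
from scipy.optimize import minimize
for n in("top","scene"):
    c=dict(np.load(n+"0.npz"));W=cloud(c);f=c["frame"];hsv=cv2.cvtColor(f,cv2.COLOR_RGB2HSV)
    H,S,V=[hsv[...,i].astype(int) for i in range(3)]
    u0,v0,u1,v1=(175,185,202,228) if n=="top" else (345,205,390,250)
    m=np.zeros(H.shape,bool);m[v0:v1,u0:u1]=1
    o=m&(H>4)&(H<14)&(S>210)&(V>150)
    P=W[o];print(n,"orange",o.sum(),np.nanmedian(P,0))
    t=m&(W[...,2]>.035)&(W[...,2]<.07); P=W[t];P=P[~np.isnan(P[:,0])]
    rc=cv2.minAreaRect((P[:,:2]*1000).astype(np.float32));print(" top rect",rc,"z",np.median(P[:,2]),len(P))
    t=m&(W[...,2]>.004)&(W[...,2]<.07); P=W[t]
    rc=cv2.minAreaRect((P[:,:2]*1000).astype(np.float32));print(" all rect",rc,len(P))
    # table height
    tb=(W[...,2]<.03)&(W[...,2]>-.03);print(" table z",np.nanmedian(W[tb][:,2]))
    # red cap
    rd=((H<4)|(H>174))&(S>180)&(V>80)&(W[...,0]>.4)&(W[...,2]>.1)
    P=W[rd];print(" red",rd.sum(),np.nanmedian(P,0),np.nanmin(P,0),np.nanmax(P,0))
    # shoe
    b=(240,165,292,240) if n=="top" else (258,212,312,285)
    m=np.zeros(H.shape,bool);m[b[1]:b[3],b[0]:b[2]]=1
    m&=W[...,2]>.02
    P=W[m];rc=cv2.minAreaRect((P[:,:2]*1000).astype(np.float32));print(" shoe rect",rc,P[:,2].max())
    cv2.imwrite("pics/%scrop.png"%n,cv2.resize(f[b[1]-25:b[3]+15,b[0]-100:b[2]+70,::-1] if n=="top" else f[190:300,230:400,::-1],None,fx=3.5,fy=3.5,interpolation=cv2.INTER_CUBIC))
    # height map around the shoe (top)
    if n=="top":
        for v in range(172,236,3): print(v,*["%.3f,%.3f,%.3f"%tuple(W[v,u]) for u in (252,259,266,273,280)])
E
```

```text
Traceback (most recent call last):
  File "h.py", line 8, in cloud
    W=P@np.array(c["rotation"]).T+np.array(c["origin"])
      ~~~~~~~~~~~~~~~~~~~~~~~~~~~^~~~~~~~~~~~~~~~~~~~~~
ValueError: operands could not be broadcast together with shapes (420,560) (3,)
```

```bash
sed -i 's/^    W=P@.*/    W=P@Rotation.from_euler("xyz",c["rotation"]).as_matrix().T+np.array(c["origin"])/; 1i from scipy.spatial.transform import Rotation' h.py
cat > m.py <<'E'
from h import *
for n in("top","scene"):
    c=dict(np.load(n+"0.npz"));print(c["rotation"],c["camera_matrix"][0]);W=cloud(c);f=c["frame"];hsv=cv2.cvtColor(f,cv2.COLOR_RGB2HSV)
    H,S,V=[hsv[...,i].astype(int) for i in range(3)]
    u0,v0,u1,v1=(175,185,202,228) if n=="top" else (350,205,385,250)
    m=np.zeros(H.shape,bool);m[v0:v1,u0:u1]=1
    o=m&(H>4)&(H<14)&(S>210)&(V>150)
    P=W[o];print(n,"orange",o.sum(),np.nanmedian(P,0))
    for lo in(.035,.004):
        t=m&(W[...,2]>lo)&(W[...,2]<.07); P=W[t]
        if len(P)>5:print(" rect",lo,cv2.minAreaRect((P[:,:2]*1000).astype(np.float32)),np.median(P[:,2]),len(P))
    tb=(abs(W[...,2])<.03)&(abs(W[...,1])<.4)&(W[...,0]>.2)&(W[...,0]<.6);print(" table z",np.nanmedian(W[tb][:,2]))
    rd=((H<4)|(H>174))&(S>180)&(V>80)&(W[...,0]>.4)&(W[...,2]>.1)
    P=W[rd];print(" red",rd.sum(),np.nanmedian(P,0),P.min(0) if len(P) else 0,P.max(0) if len(P) else 0)
    b=(240,165,292,240) if n=="top" else (258,212,312,285)
    m=np.zeros(H.shape,bool);m[b[1]:b[3],b[0]:b[2]]=1
    m&=W[...,2]>.03
    P=W[m]
    if len(P):print(" shoe rect",cv2.minAreaRect((P[:,:2]*1000).astype(np.float32)),P[:,2].max())
    cv2.imwrite("pics/%scrop.png"%n,cv2.resize(f[140:250,140:310,::-1] if n=="top" else f[190:300,230:400,::-1],None,fx=4.5,fy=4.5,interpolation=cv2.INTER_CUBIC))
    if n=="top":
        for v in range(172,236,3): print(v,*["%.3f,%.3f,%.3f"%tuple(W[v,u]) for u in (252,259,266,273,280)])
E
python3 m.py
```

```text
[ 0.1168269   0.00183571 -1.55432707] [396.76794221   0.         271.55834579]
top orange 246 [0.62216963 0.29787464 0.04964796]
 rect 0.035 ((620.2314453125, 297.1224060058594), (109.40037536621094, 47.080177307128906), 0.9301135540008545) 0.047444136156187144 402
 rect 0.004 ((629.2197265625, 306.5240173339844), (158.61184692382812, 96.79377746582031), 2.4035093784332275) 0.044805625264085824 557
 table z -9.336048510877326e-05
 red 239 [0.66018451 0.01659385 0.19068552] [ 0.63859206 -0.01292423  0.1636151 ] [0.6827524  0.04334326 0.20299001]
 shoe rect ((636.0664672851562, 13.728652954101562), (95.51904296875, 174.94903564453125), 89.79021453857422) 0.2029900094095083
172 0.762,0.071,0.002 0.762,0.045,0.004 0.762,0.018,0.005 0.763,-0.008,0.002 0.764,-0.034,0.001
175 0.751,0.071,-0.000 0.751,0.045,0.003 0.752,0.018,0.000 0.751,-0.008,0.007 0.753,-0.035,0.000
178 0.740,0.071,-0.001 0.712,0.039,0.138 0.712,0.015,0.137 0.713,-0.009,0.137 0.716,-0.033,0.121
181 0.729,0.071,-0.007 0.697,0.038,0.162 0.698,0.015,0.158 0.697,-0.009,0.162 0.707,-0.033,0.117
184 0.717,0.070,-0.001 0.681,0.03
[... 1590 characters left out ...]
7,-0.038,0.001
235 0.525,0.066,-0.000 0.525,0.040,-0.002 0.525,0.014,0.004 0.526,-0.012,0.000 0.526,-0.038,0.002
[ 0.5833178  -0.01073351  1.37150391] [441.15572837   0.         272.06410278]
scene orange 0 [nan nan nan]
 rect 0.035 ((623.0526123046875, 299.3688049316406), (114.43990325927734, 49.66575241088867), 0.10756102949380875) 0.048404904948774696 475
 rect 0.004 ((606.9010009765625, 308.69482421875), (115.7779541015625, 177.6729736328125), 70.62816619873047) 0.042837495790334246 780
 table z 0.0006813999520365321
 red 179 [0.66686521 0.01553572 0.19322314] [ 0.64024297 -0.01126519  0.17473454] [0.68435928 0.04306681 0.20303548]
 shoe rect ((644.06982421875, 16.528316497802734), (175.16844177246094, 96.7355728149414), 0.04744630306959152) 0.20303547953751178
  return np.nanmean(a, axis, out=out, keepdims=keepdims)
```

```bash
python3 - <<'E'
from h import *
for n in("top","scene"):
    c=dict(np.load(n+"0.npz"));W=cloud(c);f=c["frame"];hsv=cv2.cvtColor(f,cv2.COLOR_RGB2HSV)
    x,y,z=W[...,0],W[...,1],W[...,2]
    m=(x>.565)&(x<.60)&(abs(y-.015)<.035)&(z>.015)&(z<.1)
    P=W[m];A=np.c_[P[:,0]-.59,P[:,1]-.015,np.ones(len(P))];s=np.linalg.lstsq(A,P[:,2],rcond=None)[0]
    print(n,m.sum(),"slopes",s,"x0",np.median(P[:,0]+(.085-P[:,2])/np.tan(np.pi/6)))
    # floor side edges per row: floor-coloured pts vs table
    g=(x>.56)&(x<.73)&(abs(y-.015)<.09)&(z>.02+0*(x)); Y=y[g&(z>.085+(x-.654)*.577-.012)&(x<.63)]
    print(" y edges",np.percentile(Y,[1,5,95,99]))
    # knob: circle centre from red pts near top of knob plane h=99
    H=hsv[...,0].astype(int);rd=((H<4)|(H>174))&(hsv[...,1]>180)&(x>.4)&(z>.1)
    P=W[rd];h=-(P[:,0]-.654)*.5+(P[:,2]-.085)*.866;xs=(P[:,0]-.654)*.866+(P[:,2]-.085)*.5
    k=h>.094;print(" knob n",k.sum(),"xs mid",(xs[k].min()+xs[k].max())/2,"y mid",(P[k,1].min()+P[k,1].max())/2,"h",np.median(h[k]),"plate h",np.median(h[~k]),"xs",xs.min(),xs.max())
    # things near approach corridor
    rois=dict(mag=((242,258,272,296),(262,165,292,202)),tq=((213,180,234,220),(318,220,348,262)))
    for k2,(a,b) in rois.items():
        q=a if n=="top" else b; R=W[q[1]:q[3],q[0]:q[2]].reshape(-1,3);R=R[R[:,2]>.008];print(" ",k2,R.min(0).round(3),R.max(0).round(3))
    # tall things
    t=(z>.1)&(x>.6)&(x<.9)&(abs(y)<.35);
    for lo,hi in((-.35,-.05),(.07,.35)):
        q=W[t&(y>lo)&(y<hi)];print("  tall",q.min(0).round(3),q.max(0).round(3)) if len(q) else 0
im=[cv2.resize(cv2.imread(f"pics/{n}crop.png"),(400,260)) for n in("top","scene")]
cv2.imwrite("pics/crops.png",np.hstack(im))
E
```

```text
top 189 slopes [0.5936809  0.01069651 0.04905187] x0 0.6526030644233114
 y edges [-0.03248473 -0.02879859  0.05775044  0.061408  ]
 knob n 48 xs mid 0.006607159861616228 y mid 0.2621422621885502 h 0.09548321116391723 plate h 0.0833307956882845 xs -0.05611356637436602 0.1961792546305927
  mag [0.311 0.009 0.008] [0.43  0.099 0.021]
  tq [0.592 0.141 0.008] [0.724 0.203 0.061]
  tall [ 0.747 -0.35   0.1  ] [ 0.9   -0.051  0.214]
  tall [0.74 0.07 0.1 ] [0.9   0.35  0.174]
scene 48 slopes [ 0.5762309  -0.02896566  0.04753217] x0 0.654126341685084
 y edges [-0.03029366 -0.029252    0.04165937  0.05040068]
 knob n 29 xs mid 0.055880513705584015 y mid 0.014978042626261096 h 0.09442982799093796 plate h 0.08329076466688225 xs 0.037867361186737676 0.08293090052206989
  mag [0.313 0.01  0.008] [0.436 0.096 0.019]
  tq [0.594 0.126 0.008] [0.785 0.2   0.157]
  tall [ 0.756 -0.35   0.1  ] [ 0.9   -0.05   0.213]
  tall [0.746 0.07  0.101] [0.9   0.35  0.171]
```

View pics/topcrop.png

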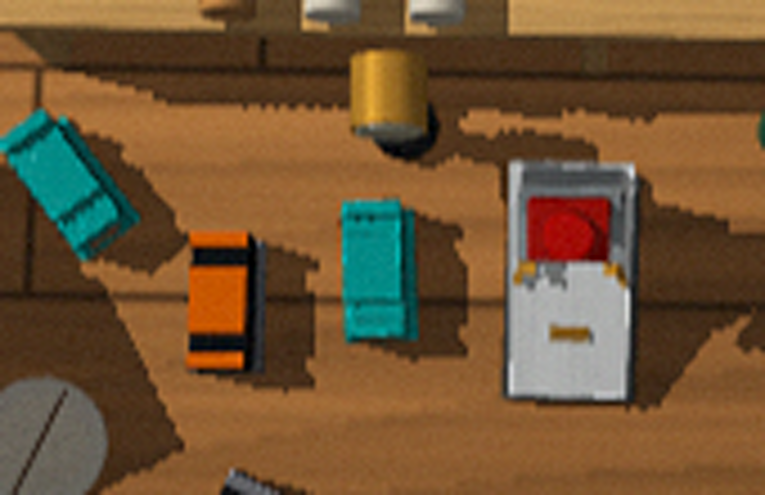

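The crop shows the battery (220,300) and the shoe, with its brass catch at (570,333), both nearly square to the world axes. I put the shoe origin at about (0.654, 0.0147), yaw 0, and the battery at about (0.6215, 0.298). Next I move above the battery's rear part.

Call:
move_arm(
  motion=[
    [0.3, -0.14, 0, 0, 0, 0.03, 0],
    [0.6, -0.28, 0, 0, 0, 0.06, 0],
    [0.9, -0.42, 0, 0, 0, 0.088, 0],
    [0.9, -0.42, 0, 0, 0, 0.088, 0],
    [0.9, -0.42, 0, 0, 0, 0.088, 0],
  ],
)

```text
time_s: 0.72
eef_pos: [0.3718, 0.3979, 0.238]
tool_rot: [-3.141, -0.001, 3.135]
force: [-0.0, 0.6, 0.4]
finger_gap: 0.0882
gripper_force: 0.0
```

Call:
move_arm(
  motion=[
    [0.3, -0.15, -0.1, 0, 0, 0, 0],
    [0.6, -0.3, -0.2, 0, 0, 0, 0],
    [0.9, -0.41, -0.4, 0, 0, 0, 0],
    [0.9, -0.41, -0.5, 0, 0, 0, 0],
    [0.9, -0.41, -0.5, 0, 0, 0, 0],
    [0.9, -0.41, -0.5, 0, 0, 0, 0],
  ],
)

```text
time_s: 1.48
eef_pos: [0.5934, 0.2971, 0.1115]
tool_rot: [-3.141, -0.004, 3.139]
force: [-0.2, 0.6, 0.2]
finger_gap: 0.0882
gripper_force: 0.0
```

Call:
move_arm(
  motion=[
    [0, 0, -0.15, 0, 0, 0, 0],
    [0, 0, -0.28, 0, 0, 0, 0],
    [0, 0, -0.36, 0, 0, 0, 0],
    [0, 0, -0.396, 0, 0, 0, 0],
    [0, 0, -0.396, 0, 0, 0, 0],
    [0, 0, -0.396, 0, 0, 0, 0.5],
    [0, 0, -0.396, 0, 0, 0, 0.7],
    [0, 0, -0.396, 0, 0, 0, 0.8],
    [0, 0, -0.396, 0, 0, 0, 1],
    [0, 0, -0.396, 0, 0, 0, 1],
  ],
  squeeze=50,
)

```text
time_s: 2.72
eef_pos: [0.594, 0.2975, 0.0148]
tool_rot: [3.141, 0.0, 3.14]
force: [-0.6, 0.7, 1.0]
finger_gap: 0.0456
gripper_force: 49.8
```

Call:
move_arm(
  motion=[
    [0, 0, 0, 0, 0, 0, 1],
    [0, 0, 0, 0, 0, 0, 1],
  ],
)

```text
time_s: 2.98
eef_pos: [0.594, 0.2975, 0.0148]
tool_rot: [3.141, 0.0, 3.14]
force: [0.2, 0.7, 1.4]
finger_gap: 0.0455
gripper_force: 49.8
```

Call:
move_arm(
  motion=[
    [0, 0, 0.15, 0, 0, 0, 1],
    [0, 0, 0.35, 0, 0, 0, 1],
    [0, 0, 0.55, 0, -0.05, 0, 1],
    [-0.03, -0.1, 0.6, 0, -0.1, 0, 1],
    [-0.07, -0.28, 0.6, 0, -0.15, 0, 1],
    [-0.13, -0.48, 0.6, 0, -0.1667, 0, 1],
    [-0.19, -0.68, 0.6, 0, -0.1667, 0, 1],
    [-0.24, -0.88, 0.6, 0, -0.1667, 0, 1],
    [-0.24, -0.95, 0.6, 0, -0.1667, 0, 1],
    [-0.24, -0.95, 0.6, 0, -0.1667, 0, 1],
  ],
)

```text
time_s: 4.22
eef_pos: [0.5336, 0.0588, 0.1643]
tool_rot: [3.141, 0.522, 3.138]
force: [0.0, -1.0, -3.3]
finger_gap: 0.0457
gripper_force: 49.8
```

```bash
python3 - <<'E'
from h import *
s=r.sense();print(s["eef_pos"],s["tool_rot"],s["force"],s["finger_gap"],s["qpos"])
ims=[]
for n in("top","scene"):
    c=r.camera(n);np.savez(n+"1.npz",**c);f=c["frame"]
    ims.append(cv2.resize(f[150:270,205:325,::-1] if n=="top" else f[150:290,230:370,::-1],(400,400),interpolation=cv2.INTER_CUBIC))
    W=cloud(c);hsv=cv2.cvtColor(f,cv2.COLOR_RGB2HSV);H=hsv[...,0].astype(int)
    o=(H>4)&(H<14)&(hsv[...,1]>210)&(hsv[...,2]>110)&(abs(W[...,1]-.04)<.12)&(W[...,2]>.08)&(W[...,0]<.7)&(W[...,0]>.4)
    P=W[o];print(n,len(P),P.min(0),P.max(0))
    t=np.array(s["eef_pos"]);D=(P-t);xs=D[:,0]*.866+D[:,2]*.5;h=-D[:,0]*.5+D[:,2]*.866
    k=(h>0)&(h<.06);print(" xs",np.percentile(xs[k],[1,50,99]),"y",np.percentile(D[k,1],[2,98]),"h",np.median(h[k]))
cv2.imwrite("pics/hold.png",np.hstack(ims))
E
```

```text
[0.53355646 0.05877388 0.16429967] [3.14082845 0.5222362  3.13788019] [ 0.03491739 -1.01155248 -3.2799556 ] 0.045653036730570015 [-0.14159411  0.2013248   1.95507786  0.15308245  0.47190446 -1.82706459]
top 269 [0.52232653 0.03627672 0.19499058] [0.59041359 0.08084198 0.2409373 ]
 xs [0.00767765 0.04051482 0.08339141] y [-0.02223058  0.01965004] h 0.03540086524364634Traceback (most recent call last):
  File "<stdin>", line 9, in <module>
    return umr_minimum(a, axis, None, out, keepdims, initial, where)
ValueError: zero-size array to reduction operation minimum which has no identity
```

Call:
move_arm(
  motion=[
    [0, -0.1, -0.05, 0, 0, 0, 1],
    [0, -0.175, -0.12, 0, 0, 0, 1],
    [0, -0.175, -0.22, 0, 0, 0, 1],
    [0.01, -0.175, -0.32, 0, 0, 0, 1],
    [0.04, -0.175, -0.39, 0, 0, 0, 1],
    [0.06, -0.175, -0.435, 0, 0, 0, 1],
    [0.06, -0.175, -0.435, 0, 0, 0, 1],
  ],
)

```text
time_s: 5.2
eef_pos: [0.5488, 0.0173, 0.055]
tool_rot: [3.14, 0.522, 3.141]
force: [0.2, -0.2, -3.6]
finger_gap: 0.046
gripper_force: 49.8
```

```bash
cat > hold.py <<'E'
from h import *
import sys
s=r.sense();print(s["eef_pos"],s["tool_rot"],s["force"],s["finger_gap"])
ims=[]
for n in("top","scene"):
    c=r.camera(n);f=c["frame"]
    ims.append(cv2.resize(f[160:260,220:320,::-1] if n=="top" else f[190:290,240:340,::-1],(400,400),interpolation=cv2.INTER_CUBIC))
    W=cloud(c);hsv=cv2.cvtColor(f,cv2.COLOR_RGB2HSV);H=hsv[...,0].astype(int)
    o=(H>4)&(H<14)&(hsv[...,1]>200)&(hsv[...,2]>90)&(abs(W[...,1]-.015)<.06)&(W[...,2]>.04)&(W[...,0]<.7)&(W[...,0]>.4)
    P=W[o];print(n,len(P))
    if len(P)<9: continue
    D=P-[.654,.015,.085];xs=D[:,0]*.866+D[:,2]*.5;h=-D[:,0]*.5+D[:,2]*.866
    print(" shoe xs",np.percentile(xs,[1,50,99]),"y",np.percentile(D[:,1],[2,98]),"h",np.median(h))
cv2.imwrite("pics/%s.png"%sys.argv[1],np.hstack(ims))
E
python3 hold.py hold1
```

```text
[0.54877447 0.01725223 0.05503965] [3.14016912 0.52180647 3.14143109] [ 0.16855121 -0.17541106 -3.58756001] 0.04601426709996099
top 238
 shoe xs [-0.09912352 -0.06401654 -0.02259093] y [-0.01927823  0.02243741] h 0.06171175816199467
scene 0
```

View pics/hold1.png

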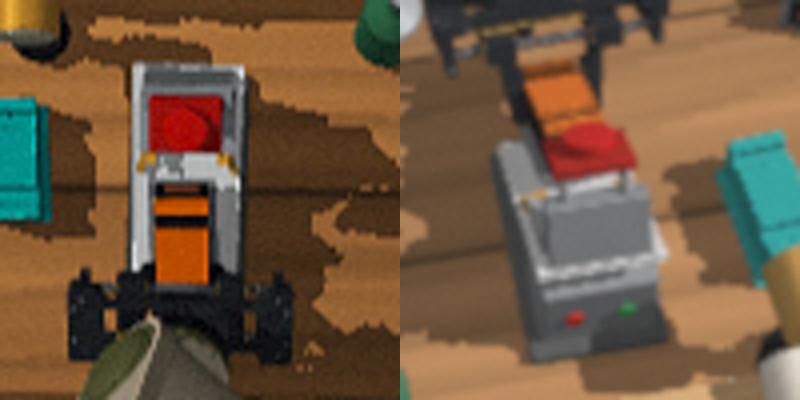

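Call:
move_arm(
  motion=[
    [-0.005, -0.01, -0.015, 0, 0, 0, 1],
    [0.0, -0.01, -0.03, 0, 0, 0, 1],
    [0.004, -0.01, -0.04, 0, 0, 0, 1],
    [0.004, -0.01, -0.04, 0, 0, 0, 1],
  ],
)

```text
time_s: 5.8
eef_pos: [0.5502, 0.0137, 0.0462]
tool_rot: [3.141, 0.524, 3.14]
force: [0.3, 0.6, 0.7]
finger_gap: 0.0459
gripper_force: 49.8
```

Call:
move_arm(
  motion=[
    [0.003, 0.004, -0.005, 0, 0, 0, 1],
    [0.006, 0.004, -0.01, 0, 0, 0, 1],
    [0.006, 0.004, -0.01, 0, 0, 0, 1],
  ],
)

```text
time_s: 6.18
eef_pos: [0.5517, 0.0145, 0.0436]
tool_rot: [3.141, 0.524, 3.14]
force: [-1.3, -2.1, 0.9]
finger_gap: 0.0461
gripper_force: 49.8
```

Call:
move_arm(
  motion=[
    [0.017, 0, 0.01, 0, 0, 0, 1],
    [0.035, 0, 0.02, 0, 0, 0, 1],
    [0.052, 0, 0.03, 0, 0, 0, 1],
    [0.069, 0, 0.04, 0, 0, 0, 1],
    [0.087, 0, 0.05, 0, 0, 0, 1],
    [0.087, 0, 0.05, 0, 0, 0, 1],
  ],
)

```text
time_s: 6.92
eef_pos: [0.5738, 0.0146, 0.0564]
tool_rot: [3.141, 0.525, 3.14]
force: [-1.9, 1.5, 0.6]
finger_gap: 0.0455
gripper_force: 49.8
```

Call:
move_arm(
  motion=[
    [0.0104, 0, 0.006, 0, 0, 0, 1],
    [0.021, 0, 0.012, 0, 0, 0, 1],
    [0.031, 0, 0.018, 0, 0, 0, 1],
    [0.042, 0, 0.024, 0, 0, 0, 1],
    [0.052, 0, 0.03, 0, 0, 0, 1],
    [0.062, 0, 0.036, 0, 0, 0, 1],
    [0.062, 0, 0.036, 0, 0, 0, 1],
  ],
)

```text
time_s: 7.8
eef_pos: [0.5892, 0.0146, 0.0653]
tool_rot: [3.141, 0.525, 3.14]
force: [-3.3, 1.0, -0.0]
finger_gap: 0.0455
gripper_force: 49.8
```

Call:
move_arm(
  motion=[
    [0.014, 0, 0.008, 0, 0, 0, 1],
    [0.028, 0, 0.016, 0, 0, 0, 1],
    [0.042, 0, 0.024, 0, 0, 0, 1],
    [0.055, 0, 0.032, 0, 0, 0, 1],
    [0.069, 0, 0.04, 0, 0, 0, 1],
    [0.083, 0, 0.048, 0, 0, 0, 1],
    [0.097, 0, 0.056, 0, 0, 0, 1],
    [0.097, 0, 0.056, 0, 0, 0, 1],
  ],
)

```text
time_s: 8.8
eef_pos: [0.6134, 0.0145, 0.0793]
tool_rot: [3.141, 0.524, 3.14]
force: [-3.1, 1.0, -1.1]
finger_gap: 0.0457
gripper_force: 49.8
```

Call:
move_arm(
  motion=[
    [0.007, 0, 0.004, 0, 0, 0, 1],
    [0.014, 0, 0.008, 0, 0, 0, 1],
    [0.021, 0, 0.012, 0, 0, 0, 1],
    [0.028, 0, 0.016, 0, 0, 0, 1],
    [0.028, 0, 0.016, 0, 0, 0, 1],
  ],
)

```text
time_s: 9.43
eef_pos: [0.6206, 0.0144, 0.0833]
tool_rot: [3.141, 0.525, 3.14]
force: [0.4, 0.0, -2.5]
finger_gap: 0.0453
gripper_force: 49.8
```

Call:
move_arm(
  motion=[
    [0.0035, 0, 0.002, 0, 0, 0, 1],
    [0.007, 0, 0.004, 0, 0, 0, 1],
    [0.007, 0, 0.004, 0, 0, 0, 1],
  ],
)

```text
time_s: 9.8
eef_pos: [0.6215, 0.0146, 0.0836]
tool_rot: [3.14, 0.523, 3.14]
force: [-2.8, -2.2, -4.1]
finger_gap: 0.0456
gripper_force: 49.7
```

Call:
move_arm(
  motion=[
    [0.0035, 0, 0.002, 0, 0, 0, 1],
    [0.007, 0, 0.004, 0, 0, 0, 1],
    [0.007, 0, 0.004, 0, 0, 0, 1],
  ],
)

```text
time_s: 10.18
eef_pos: [0.6217, 0.0149, 0.0835]
tool_rot: [3.139, 0.519, 3.139]
force: [-10.7, -2.7, -3.8]
finger_gap: 0.0456
gripper_force: 49.7
```

```bash
python3 hold.py home1
```

```text
[0.62171472 0.01486902 0.08349168] [3.13905425 0.5187467  3.13889617] [-10.65869266  -2.70725117  -3.75114183] 0.045569281151705235
top 132
 shoe xs [-0.01764198  0.00057099  0.03240445] y [-0.02157262  0.01952218] h 0.05138666482870942
scene 0
```

View pics/home1.png

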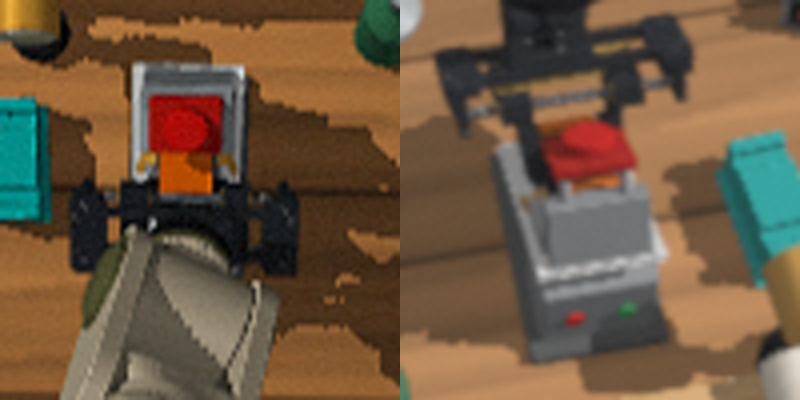

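Call:
move_arm(
  motion=[
    [0.0035, 0, 0.002, 0, 0, 0, 1],
    [0.007, 0, 0.004, 0, 0, 0, 1],
    [0.01, 0, 0.006, 0, 0, 0, 1],
    [0.01, 0, 0.006, 0, 0, 0, 1],
  ],
)

```text
time_s: 10.78
eef_pos: [0.6222, 0.0154, 0.0835]
tool_rot: [3.138, 0.513, 3.14]
force: [-24.4, -3.5, 0.7]
finger_gap: 0.0459
gripper_force: 49.9
```

Call:
move_arm(
  motion=[
    [-0.007, 0, -0.004, 0, 0, 0, 1],
    [-0.015, 0, -0.008, 0, 0, 0, 1],
    [-0.015, 0, -0.008, 0, 0, 0, 0.3],
    [-0.015, 0, -0.008, 0, 0, 0, 0.3],
    [-0.015, 0, -0.008, 0, 0, 0, 0.3],
    [-0.015, 0, -0.008, 0, 0, 0, 0.3],
  ],
)

```text
time_s: 11.52
eef_pos: [0.6225, 0.0146, 0.0847]
tool_rot: [3.141, 0.524, 3.14]
force: [-0.2, -0.1, -0.2]
finger_gap: 0.0617
gripper_force: 0.0
```

Call:
move_arm(
  motion=[
    [-0.02, 0, 0.035, 0, 0, 0, 0.3],
    [-0.06, 0, 0.104, 0, 0, 0, 0.3],
    [-0.15, 0, 0.26, 0, 0, 0, 0.3],
    [-0.26, 0, 0.42, 0, 0, 0, 1],
    [-0.4, 0, 0.5, 0, 0, 0, 1],
    [-0.5, 0, 0.5, 0, 0, 0, 1],
    [-0.5, 0, 0.5, 0, 0, 0, 1],
  ],
)

```text
time_s: 12.4
eef_pos: [0.4964, 0.0147, 0.2103]
tool_rot: [3.141, 0.525, 3.14]
force: [1.3, -0.3, 0.3]
finger_gap: 0.0239
gripper_force: 0.0
```

```bash
python3 hold.py home2
```

```text
[0.49643592 0.014659   0.21031446] [3.14135429 0.52504621 3.13988414] [ 1.27888914 -0.34102524  0.31267196] 0.023913822948872128
top 207
 shoe xs [-0.05088455 -0.01064522  0.02989781] y [-0.02184556  0.01948338] h 0.05077719906151256
scene 0
```

View pics/home2.png

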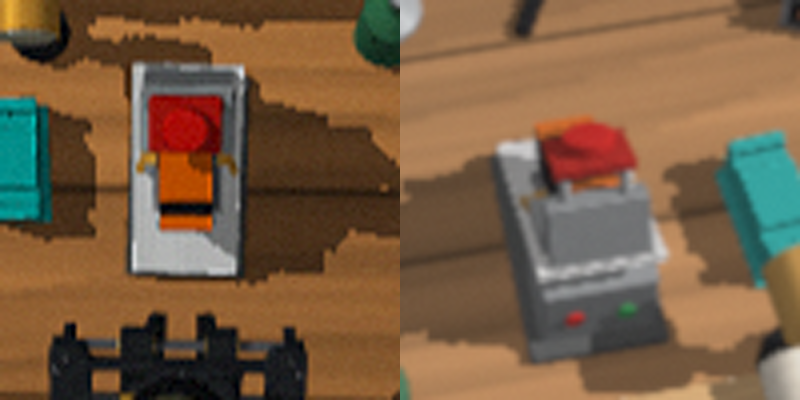

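Fits: the pack hit a hard stop with its front at about x = +55 mm, aligned and flat (top at h ≈ 51). The catch is hidden behind the pack in both views, so I'll nudge the rear end with shut fingers to be sure it is home.

Call:
move_arm(
  motion=[
    [0.1, 0, -0.19, 0, 0, 0, 1],
    [0.2, 0, -0.38, 0, 0, 0, 1],
    [0.28, 0, -0.53, 0, 0, 0, 1],
    [0.313, 0, -0.592, 0, 0, 0, 1],
    [0.313, 0, -0.592, 0, 0, 0, 1],
    [0.334, 0, -0.58, 0, 0, 0, 1],
    [0.348, 0, -0.572, 0, 0, 0, 1],
    [0.348, 0, -0.572, 0, 0, 0, 1],
  ],
)

```text
time_s: 13.5
eef_pos: [0.5848, 0.0145, 0.0675]
tool_rot: [3.141, 0.525, 3.14]
force: [-0.4, -0.1, -0.5]
finger_gap: 0.0003
gripper_force: 0.0
```

Call:
move_arm(
  motion=[
    [0.007, 0, 0.004, 0, 0, 0, 1],
    [0.014, 0, 0.008, 0, 0, 0, 1],
    [0.014, 0, 0.008, 0, 0, 0, 1],
  ],
)

```text
time_s: 13.88
eef_pos: [0.5875, 0.0147, 0.0683]
tool_rot: [3.141, 0.523, 3.14]
force: [-2.1, 0.7, -0.1]
finger_gap: 0.0004
gripper_force: 0.7
```

Call:
move_arm(
  motion=[
    [0.005, 0, 0.003, 0, 0, 0, 1],
    [0.01, 0, 0.006, 0, 0, 0, 1],
    [0.01, 0, 0.006, 0, 0, 0, 1],
  ],
)

```text
time_s: 14.25
eef_pos: [0.5883, 0.0153, 0.0686]
tool_rot: [3.139, 0.519, 3.141]
force: [-12.7, -0.8, 0.9]
finger_gap: 0.0006
gripper_force: 4.7
```

Call:
move_arm(
  motion=[
    [0.005, 0, 0.003, 0, 0, 0, 1],
    [0.01, 0, 0.006, 0, 0, 0, 1],
    [0.01, 0, 0.006, 0, 0, 0, 1],
  ],
)

```text
time_s: 14.62
eef_pos: [0.5884, 0.0157, 0.0684]
tool_rot: [3.138, 0.513, 3.14]
force: [-25.4, -2.9, 4.3]
finger_gap: 0.0005
gripper_force: 10.1
```

Call:
move_arm(
  motion=[
    [-0.04, 0, -0.024, 0, 0, 0, 1],
    [-0.1, 0, -0.04, 0, 0, 0, 1],
    [-0.15, 0, 0.08, 0, 0, 0, 1],
    [-0.25, 0, 0.28, 0, 0, 0, 1],
    [-0.28, 0, 0.48, 0, 0, 0, 1],
    [-0.2, 0, 0.62, 0, 0, 0, 1],
    [-0.02, 0, 0.64, 0, 0, 0, 1],
    [0.16, 0, 0.61, 0, 0, 0, 1],
    [0.178, 0, 0.605, 0, 0, 0, 1],
    [0.178, 0, 0.605, 0, 0, 0, 1],
  ],
)

```text
time_s: 15.88
eef_pos: [0.6368, 0.0147, 0.2224]
tool_rot: [3.141, 0.523, 3.14]
force: [-0.6, 0.7, 0.3]
finger_gap: 0.0002
gripper_force: 0.0
```

```bash
python3 hold.py cap1
```

```text
[0.63676867 0.01471726 0.22238598] [3.14063462 0.52294382 3.14006755] [-0.60371362  0.69691635  0.27510485] 0.00020206242541735337
top 0
scene 0
```

View pics/cap1.png

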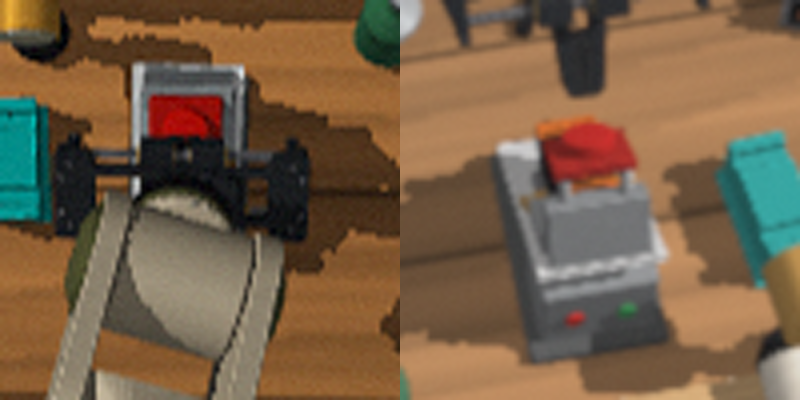

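Call:
move_arm(
  motion=[
    [0.03, 0, -0.05, 0, 0, 0, 1],
    [0.05, 0, -0.087, 0, 0, 0, 1],
    [0.06, 0, -0.104, 0, 0, 0, 1],
    [0.07, 0, -0.121, 0, 0, 0, 1],
    [0.08, 0, -0.138, 0, 0, 0, 1],
    [0.08, 0, -0.138, 0, 0, 0, 1],
  ],
)

```text
time_s: 16.73
eef_pos: [0.6573, 0.0146, 0.1881]
tool_rot: [3.141, 0.524, 3.14]
force: [0.6, -0.0, -0.2]
finger_gap: 0.0006
gripper_force: 0.0
```

Call:
move_arm(
  motion=[
    [0.008, 0, -0.014, 0, 0, 0, 1],
    [0.016, 0, -0.028, 0, 0, 0, 1],
    [0.024, 0, -0.042, 0, 0, 0, 1],
    [0.024, 0, -0.042, 0, 0, 0, 1],
  ],
)

```text
time_s: 17.23
eef_pos: [0.6634, 0.0146, 0.1773]
tool_rot: [3.141, 0.524, 3.14]
force: [-0.2, 0.2, -0.5]
finger_gap: 0.0004
gripper_force: 0.1
```

Call:
move_arm(
  motion=[
    [0.004, 0, -0.007, 0, 0, 0, 1],
    [0.008, 0, -0.014, 0, 0, 0, 1],
    [0.012, 0, -0.021, 0, 0, 0, 1],
    [0.012, 0, -0.021, 0, 0, 0, 1],
  ],
)

```text
time_s: 17.73
eef_pos: [0.6648, 0.0147, 0.1762]
tool_rot: [-3.141, 0.523, -3.141]
force: [-43.8, -2.5, 39.2]
finger_gap: 0.0005
gripper_force: 28.2
```

Call:
move_arm(
  motion=[
    [-0.02, 0, 0.035, 0, 0, 0, 1],
    [-0.06, 0, 0.104, 0, 0, 0, 1],
    [-0.15, 0, 0.25, 0, 0, 0, 1],
    [-0.3, 0, 0.4, 0, 0, 0, 1],
    [-0.5, 0, 0.45, 0, 0, 0, 1],
    [-0.7, 0, 0.45, 0, 0, 0, 1],
    [-0.7, 0, 0.45, 0, 0, 0, 1],
    [-0.7, 0, 0.45, 0, 0, 0, 1],
  ],
)

```text
time_s: 18.73
eef_pos: [0.4918, 0.0145, 0.2851]
tool_rot: [3.141, 0.524, 3.14]
force: [0.3, 0.5, 0.2]
finger_gap: 0.0003
gripper_force: 0.0
```

```bash
python3 hold.py end1; python3 - <<'E'
from h import *
for n in("top","scene"):
    c=r.camera(n);W=cloud(c);hsv=cv2.cvtColor(c["frame"],cv2.COLOR_RGB2HSV);H=hsv[...,0].astype(int)
    D=W-[.654,.015,.085];xs=D[...,0]*.866+D[...,2]*.5;h=-D[...,0]*.5+D[...,2]*.866
    m=((H<4)|(H>174))&(hsv[...,1]>180)&(xs>.025)&(xs<.085)&(abs(D[...,1])<.035)&(h>.03)
    print(n,m.sum(),np.percentile(h[m],[10,50,90,98]))
E
```

```text
[0.49182101 0.01445777 0.28514901] [3.1409698  0.52430486 3.13987739] [0.25179752 0.48054426 0.20221216] 0.0003454387630848619
top 225
 shoe xs [-0.05086504 -0.00610637  0.02916065] y [-0.02173702  0.01948916] h 0.05055892204407347
scene 0
top 237 [0.05943822 0.0656479  0.07645746 0.07988   ]
scene 188 [0.06040677 0.06515294 0.07441317 0.07563166]
```

View pics/end1.png

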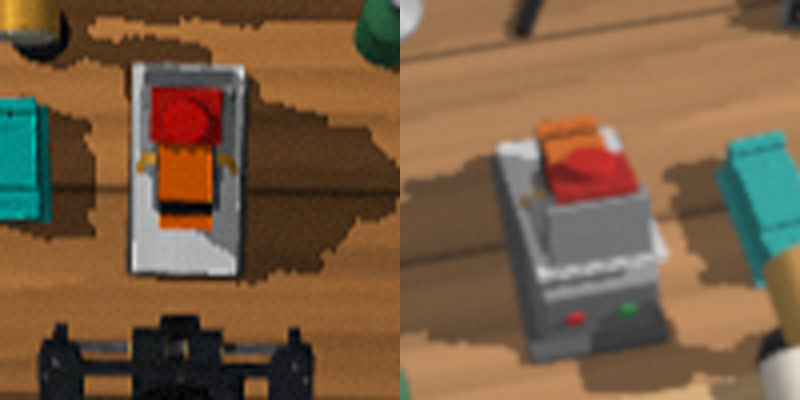

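The red cap (190,118) is fully down, with its plate at about 63 mm and its knob at about 75 mm above the floor. The battery (186,185) hasn't moved and the arm is clear, so I hand in.

```bash
python3 -c "
from station import r
print(r.job_done())"
```

```text
the job is handed in; nothing more can be done
None
```

I slid the orange-topped battery hard against the head block, pressed the red cap fully down, backed the arm clear and handed the job in after about 19 s; the catch was hidden in both camera views, so I inferred it is up from the pack's position, and the hand-in gave no verdict.

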